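# Index the urchin grading carousel to the arrow

## Robot

A 6-joint arm with a two-finger parallel gripper is mounted at the origin on the work surface. World frame = base frame: x ahead of the robot, y to its left, z up, the work surface at z = 0. Lengths are in m, angles in rad, forces in N, time in s.
With the tool pointing down it reaches from about 0.25 to 0.775 m from the base axis. Payload 4 kg.
Tool frame: the origin (TCP) lies between the finger pads; the fingertips stand 14 mm ahead of it and the grasp point (between the pads) lies 5 mm behind it (tip_reach is the distance from the TCP to the fingertips, in m); z points along the fingers, y is the line along which they close (so a half turn about z gives the same grasp; the last joint's range is limited). The gripper opens to 94 mm and grips with 3 to 60 N. Pads are 16 mm wide; open, the fingers measure 119 mm over their backs; the gripper's body (75 mm by 177 mm) begins 78 mm behind the grasp point.
Start: joints at [-1.334, 0.087, 1.371, -0, 1.684, -0.103], TCP at [0.183, -0.519, 0.22] pointing down, gripper open.
Joint ranges: [-3.1, 3.1], [-0.76, 2.03], [0.27, 2.55], [-1.08, 4.22], [0.17, 2.65], [-2.57, 2.57]. Speed limits (rad/s): [2.79, 2.79, 3.14, 3.14, 3.14, 3.14].

## Interface

Orientations are given as [roll, pitch, yaw] about the fixed x, y, z axes, in that order (R = Rz(yaw) Ry(pitch) Rx(roll)).
In Python, from bench import * gives the robot as it stands. The module is installed in compiled form; this text tells all that it offers.
- The arm moves only by the tool servo_tool, never from a script. Its argument "targets" is a list of rows, each a list of 4 numbers: the shift along the tool's x, y, z in cm, then the turn about the tool's z in degrees. A call has 1 to 8 rows; each row is the pose to reach, as a shift and turn from the pose commanded when the call began, along the tool's axes at that moment; what a row does not reach only later rows make up. A row lasts 1/8 s, in which the tool goes at most 62.5 mm and 10.7 degrees, less where a joint would pass 70% of its speed; a pose out of reach is approached as far as the arm can. A call with a gripper value outside its range is refused whole. "claw" is the closure in counts, from 0 (fully open) to 255 (shut), set as the call begins (left out, the last holds). The fingers move at their own pace and stop on an object; the grip force is fixed at half the most. Time passes only in rows, so rows that repeat a pose let the fingers close. It gives the time, the measured TCP pose, the force, the opening and the grip force at its end, in the units of the state.
- get_obs(): the state, without advancing time (a new reading comes with each control period).
- snapshot(name): name is "scene" or "side" or "wrist"; returns the picture (400x640x3 uint8, blue, green, red); there is no depth.
- camera_model(name): a dict with "camera_matrix" (3x3 intrinsics, pixels), "camera_from_world" (4x4, takes a point from world to camera coordinates). Camera axes: x right, y up, looking along -z (the intrinsics and any distortion apply to the point x, -y, -z); pixel columns grow to the right and rows downward; lengths in m; the calibration is good to about 2 mm. A picture is of the moment at which its call begins: read the wrist's pose just before it. camera_model takes no time and is no camera call; for the wrist camera it gives the pose at the moment of the call.
- close_job(): hands the job in; it is judged then, once.
The state is a dict: "time": time; "joint_positions": joint angles; "qvel": joint speeds; "joint_torque": joint torques, N m; "tool_pos": TCP position; "ee_rot": TCP orientation; "wrist_force": force on the tool from outside, world axes, zero at the start; "wrist_torque": the same for the moment, N m; "width": finger opening in m; "finger_force": force on a finger pad.
Only numpy, scipy, OpenCV 4.12 (cv2) and the standard library are available. Lean on these libraries where they do the work, as an engineer would, in place of code of your own. Each camera call takes 0.05 s, during which the arm holds its last target. There are 200 camera calls.

## Task

Turn the grading carousel by pushing on its blue arms with a fingertip until the opened urchin, the one showing orange roe, stands squarely at the yellow arrow, so that the arrow points at the middle of its shell. Turn it gently, push on nothing but the blue arms, leave every urchin untouched and seated in its cup, and do not disturb the other things on the table.

Things in the scene. Friction and masses are not known exactly. Their poses are not given: they have to be found in the camera images.
- hub (a point): top centre of the steel hub of the grading carousel, 78 mm above the table, on the carousel's vertical turning axis (40 mm thick hub). The carousel is a horizontal aluminium disc, 216 mm across, top face 36 mm above the table, on a fixed dark stand; it carries four white cups and four blue arms.
- carousel (a joint): turn angle of the carousel in rad about the vertical axis, 0 at the start, grows anticlockwise seen from above; turns freely either way for more than a full turn; stiff bearing (about 0.22 N m, some 1.5 N at the arms' outer ends): it stays where it is left and does not coast or spring back.
- disc: the aluminium disc with its four white cups; origin on the turning axis at table height, x axis towards cup 0, z up; turns with the carousel. Cups stand 70 mm from the axis at 0 (x axis), 90, 180 and 270 degrees; 72 mm outside, 66 mm inside diameter, inner floor 40 mm and rim 50 mm above the table.
- arms: the four straight blue arms (spokes) fixed to the hub, midway between the cups: at 45, 135, 225 and 315 degrees from this body's x axis (which is the disc's x axis). Each is a level bar 12 mm wide and 16 mm high, from 52 to 68 mm above the table, reaching out to 175 mm from the axis, so the outer 67 mm overhang the disc's rim with nothing but the table (and perhaps the flat arrow) underneath. Origin on the turning axis at table height.
- arrow: flat yellow arrow fixed to the table beside the carousel, 4 mm thick, about 70 mm long, pointing at the hub; its origin lies under the hub on the turning axis at table height, its x axis runs from there outwards along the arrow, so the arrow lies at x = 180 to 250 mm. It may lie on any side of the carousel.
- arrow_point (a point): the tip of the yellow arrow, on its top face 4 mm above the table, 182 mm from the turning axis.
- open_urchin: sea urchin cut open: black spiny shell about 62 mm across and 27 mm high, open top showing a cream inside and five orange tongues of roe; loose in cup 0; origin at the centre of its underside, z up (top about 72 mm above the table).
- whole_urchin1: uncut black spiny sea urchin, about 62 mm across and 34 mm high, loose in cup 1; origin at the centre of its underside, z up (top 74 mm above the table).
- whole_urchin2: uncut black spiny sea urchin, about 62 mm across and 34 mm high, loose in cup 2; origin at the centre of its underside, z up (top 74 mm above the table).
- whole_urchin3: uncut black spiny sea urchin, about 62 mm across and 34 mm high, loose in cup 3; origin at the centre of its underside, z up (top 74 mm above the table).
- cup0 (a point): centre of the inner floor of cup 0, 40 mm above the table as it stands.
- cup1 (a point): centre of the inner floor of cup 1, 40 mm above the table as it stands.
- cup2 (a point): centre of the inner floor of cup 2, 40 mm above the table as it stands.
- cup3 (a point): centre of the inner floor of cup 3, 40 mm above the table as it stands.
- scissors: steel scissors with black finger rings lying flat, 165 mm long, 10 mm high; bystander; origin near the pivot, blades towards x.
- roe_spoon: spoon lying flat on the table to the robot's right, bystander; origin under its middle, handle to -x.
- foam_tray: empty white tray 150 x 210 x 25 mm to the robot's left, bystander; origin at the centre of its underside.
- spray_bottle: clear bottle with a blue cap, 64 mm thick, 170 mm tall, at the far right, bystander; origin at the centre of its underside.
- spare_urchin: another uncut black urchin, 62 mm across, 34 mm high, standing on the table to the right, bystander; origin at the centre of its underside.
Mind the look-alikes: they are no part of the job. Leave any red look-alike of the arrow alone.

How it is judged:
On the way, in this order (a step that is already met when the one before it is completed fails the run):
1. a finger pushes on a blue arm (contact force between the fingers and arms above 0.3 N), for 0.1 s.
2. the opened urchin is brought to the arrow (within 12 mm of its line) (y of open_urchin in the frame of arrow between -0.012 and 0.012 m and x of open_urchin in the frame of arrow above 0.05 m), for 0.2 s.
At the end, for the whole second after the job is handed in: The carousel is at rest with the middle of the opened urchin within 12 mm of the arrow's centre line, on the arrow's side of the hub; all four urchins stand upright (within 20 degrees) in their own cups, within 12 mm of the cup centres (all of step 2 and horizontal distance between open_urchin and cup0 below 0.012 m and horizontal distance between whole_urchin1 and cup1 below 0.012 m and horizontal distance between whole_urchin2 and cup2 below 0.012 m and horizontal distance between whole_urchin3 and cup3 below 0.012 m and angle between each of open_urchin, whole_urchin1, whole_urchin2, whole_urchin3's own z axis and vertical below 0.35 rad and velocity of joint carousel between -0.03 and 0.03 rad/s); the robot touches nothing.
It fails at once if an urchin on the carousel is touched by the robot (contact force between any of the fingers, the arm and open_urchin above 1 N or contact force between any of the fingers, the arm and whole_urchin1 above 1 N or contact force between any of the fingers, the arm and whole_urchin2 above 1 N or contact force between any of the fingers, the arm and whole_urchin3 above 1 N).
It fails at once if an urchin is lifted out of its cup (height (world z) of any of open_urchin, whole_urchin1, whole_urchin2, whole_urchin3 above 0.06 m).
It fails at once if the robot pushes on the disc or its cups instead of a blue arm (contact force between any of the fingers, the arm and disc above 3 N).
It fails at once if the carousel is spun fast (over 2.5 rad/s) (velocity of joint carousel above 2.5 rad/s or velocity of joint carousel below -2.5 rad/s).
It fails at once if something else on the table is moved by more than 20 mm (distance of any of scissors, roe_spoon, foam_tray, spray_bottle, spare_urchin from where it was at the start of the episode above 0.02 m).
It also fails if it takes over 64 s, if anything falls off the work surface, if the arm or the gripper's body presses on something with over 40 N, if the wrist force passes 120 N, or if a joint passes its speed limit or range.

## Working session

There is one attempt and no reset: what is moved stays moved. The work goes in short steps, Python scripts to look and compute and a tool call to move; the robot and the scene stay as the last step left them, time stands still between calls to the robot, and variables do not carry over. Pictures are saved under pics/ and viewed, at most 10 in all, crops included, and the job is handed in when it is done.

Besides the shell and the picture viewer there is one more tool, called after "Emit:" as name(argument=value, ...), one argument or row to a line, values as JSON. servo_tool: Moves the arm, as the interface text tells. Its arguments: {"type":"object","properties":{"targets":{"type":"array"},"claw":{"type":"number"}},"required":["targets"]}

```bash
mkdir -p pics; python3 - <<'E'
from bench import *
import cv2,numpy as np
o=get_obs();print(o['time'],o['tool_pos'],o['ee_rot'],o['width'])
for n in("scene","side"):
    cv2.imwrite(f"pics/{n}0.png",snapshot(n)); print(n,camera_model(n))
E
```

```text
0.0 [ 0.18317805 -0.51805242  0.21831465] [-3.13942231e+00 -1.80963473e-04  3.39812434e-01] 0.0940640941760015
scene {'camera_matrix': array([[439.8284529 ,   0.        , 321.28144774],
       [  0.        , 439.8284529 , 198.87752307],
       [  0.        ,   0.        ,   1.        ]]), 'camera_from_world': array([[-0.10098786,  0.99476864,  0.0153887 ,  0.03370355],
       [-0.77438245, -0.0883066 ,  0.62652515,  0.37817307],
       [ 0.62460649,  0.0513547 ,  0.77924927, -1.62850893],
       [ 0.        ,  0.        ,  0.        ,  1.        ]])}
side {'camera_matrix': array([[379.31073849,   0.        , 316.28260441],
       [  0.        , 379.31073849, 199.46886753],
       [  0.        ,   0.        ,   1.        ]]), 'camera_from_world': array([[-0.99539836, -0.09559843,  0.00656141,  0.57274858],
       [ 0.05800421, -0.54662085,  0.83536887, -0.07919217],
       [-0.07627335,  0.83190539,  0.54965061, -1.20466335],
       [ 0.        ,  0.        ,  0.        ,  1.        ]])}
```

View pics/scene0.png

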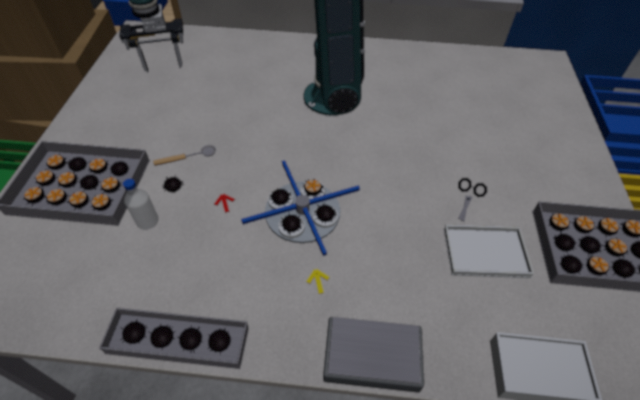

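View pics/side0.png

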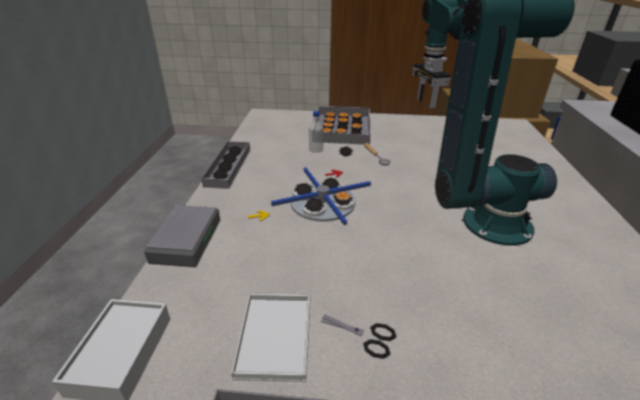

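The scene view shows the hub at (303,203), the opened urchin at (313,187), the yellow arrow at (318,280) with its tip near (317,269), and blue arm ends at (285,163), (358,188), (323,252) and (244,220). Possible mix-ups are the red arrow at (225,202), the orange urchins in the trays at (70,180) and (600,240), and the spare urchin at (173,184). I'm choosing the yellow arrow and the only orange urchin on the carousel.

```bash
cat > h.py <<'E'
import cv2,numpy as np
from bench import *
def proj(n,p):
    m=camera_model(n);T=m["camera_from_world"];K=m["camera_matrix"]
    c=np.atleast_2d(p)@T[:3,:3].T+T[:3,3]; c=c*[1,-1,-1]; u=c@K.T; return u[:,:2]/u[:,2:]
def back(n,px,z):
    m=camera_model(n);T=m["camera_from_world"];K=m["camera_matrix"]
    d=np.linalg.inv(K)@[px[0],px[1],1]*[1,-1,-1]; R=T[:3,:3]; o=-R.T@T[:3,3]; d=R.T@d
    return o+d*(z-o[2])/d[2]
def tri(pts):
    A=np.zeros((3,3));b=np.zeros(3)
    for n,px in pts:
        a=back(n,px,0);c=back(n,px,.5);d=(c-a)/np.linalg.norm(c-a);P=np.eye(3)-np.outer(d,d);A+=P;b+=P@a
    return np.linalg.solve(A,b)
def mask(im,col):
    h=cv2.cvtColor(im,cv2.COLOR_BGR2HSV)
    lo,hi={"yellow":((22,120,120),(34,255,255)),"blue":((105,110,60),(125,255,255)),"orange":((8,110,110),(20,255,255))}[col]
    return cv2.inRange(h,lo,hi)
E
python3 - <<'E'
from h import *
print(tri([("scene",(303,202)),("side",(323,190))]))
H={}
for n,(x0,y0,x1,y1),ur,ye in(("scene",(235,155,365,260),(300,175,325,197),(300,262,335,300)),("side",(268,165,375,225),(333,190,355,210),(243,205,275,225))):
    im=cv2.imread(f"pics/{n}0.png")
    def px(col,b):
        m=mask(im,col);k=np.zeros_like(m);k[b[1]:b[3],b[0]:b[2]]=255
        return np.argwhere(m&k)[:,::-1].astype(float)
    B=px("blue",(x0,y0,x1,y1)); W=np.array([back(n,p,.06)[:2] for p in B])
    # fit cross: centre+angle
    from scipy.optimize import least_squares
    def f(q):
        d=W-q[:2];c,s=np.cos(q[2]),np.sin(q[2]);return np.minimum(abs(d@[c,s]),abs(d@[-s,c]))
    c0=back(n,(303,203) if n=="scene" else (323,190),.07)[:2]
    r=min((least_squares(f,[*c0,a],loss="soft_l1",f_scale=.004) for a in np.arange(0,1.57,.2)),key=lambda r:r.cost)
    q=r.x; print(n,"blue",len(B),"hub",q[:2],"ang",np.degrees(q[2])%90,"maxr",np.linalg.norm(W-q[:2],axis=1).max(),"rms",np.sqrt((f(q)**2).mean()))
    O=px("orange",ur);print(" urchin",len(O),back(n,O.mean(0),.065),O.mean(0), "ang",np.degrees(np.arctan2(*(back(n,O.mean(0),.065)[:2]-q[:2])[::-1])))
    Y=px("yellow",ye);V=np.array([back(n,p,.004)[:2] for p in Y]);d=V-q[:2];rr=np.linalg.norm(d,axis=1)
    print(" arrow",len(Y),V.mean(0),"ang",np.degrees(np.arctan2(*(V.mean(0)-q[:2])[::-1])),"r",rr.min(),rr.max())
big=cv2.resize(cv2.imread("pics/scene0.png")[150:300,230:370],None,fx=4,fy=4,interpolation=cv2.INTER_CUBIC)
cv2.imwrite("pics/crop.png",big)
E
```

```text
[ 0.55833808 -0.03021051  0.07143651]
scene blue 836 hub [ 0.55765062 -0.03228512] ang 26.78890070979876 maxr 0.1754744369931238 rms 0.004142091457715787
 urchin 86 [ 0.49002164 -0.01111644  0.065     ] [312.34883721 184.90697674] ang 162.6192530864402
 arrow 193 [0.7573717  0.03254183] ang 17.982778429994543 r 0.18308491973774965 0.2499296833743559
side blue 505 hub [ 0.55924458 -0.03848454] ang 26.87958265976316 maxr 0.17571993354297558 rms 0.005680709745531533
 urchin 72 [ 0.49246679 -0.01680831  0.065     ] [342.56944444 195.47222222] ang 162.0164491349914
 arrow 105 [0.75712265 0.03334324] ang 19.950394312370335 r 0.1826552633430804 0.24835750098269282
```

View pics/crop.png

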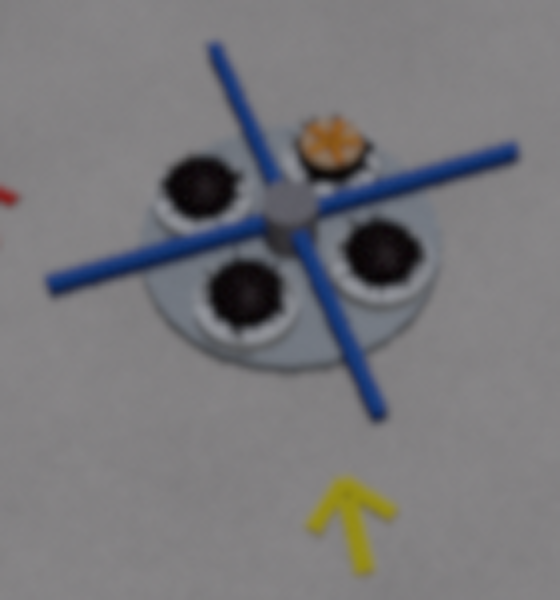

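The crop confirms that the opened urchin with orange roe sits in its cup at about 162°, and the yellow arrow lies at about 18–19°. I need a clockwise turn of about 143°, made by pushing the arm at 207° from its anticlockwise side. First I'll close the gripper and go above the start point with yaw 0.

Emit:
servo_tool(
  targets=[
    [5,-3.5,0,5],
    [10,-7.5,0,10],
    [15,-11,0,15],
    [20,-15,0,19.5],
    [25,-18.5,0,19.5],
    [30,-22.5,0,19.5],
    [34,-25.5,0,19.5],
    [37.2,-27.7,0,19.5],
  ],
  claw=255,
)

```text
time: 1.1
tool_pos: [0.4423, -0.1312, 0.2191]
ee_rot: [-3.141, 0.0, 0.001]
wrist_force: [-0.5, -0.7, 0.3]
width: 0.0172
finger_force: 0.0
```

Emit:
servo_tool(
  targets=[
    [0,0,0,0],
    [0,0,0,0],
  ],
)

```text
time: 1.35
tool_pos: [0.4413, -0.1338, 0.2191]
ee_rot: [3.141, 0.001, -0.001]
wrist_force: [0.1, -0.0, 0.6]
width: 0.0008
finger_force: 0.0
```

```bash
python3 - <<'E'
from h import *
o=get_obs();print(o['time'],o['tool_pos'],o['ee_rot'],o['width'])
im=snapshot("wrist");cv2.imwrite("pics/w1.png",im)
print(proj("wrist",[[.558,-.034,.078],[.757,.033,.004],[.442,-.133,.06],[.49,-.013,.065]]))
E
```

```text
1.35 [ 0.44125003 -0.13375898  0.21905141] [ 3.14125714e+00  1.20105819e-03 -5.32351521e-04] 0.0008046163600681689
[[ 195.89274372   63.15596397]
 [ 130.34440986 -159.28914506]
 [ 313.69627279  192.70711856]
 [ 184.66576472  143.63993902]]
```

View pics/w1.png

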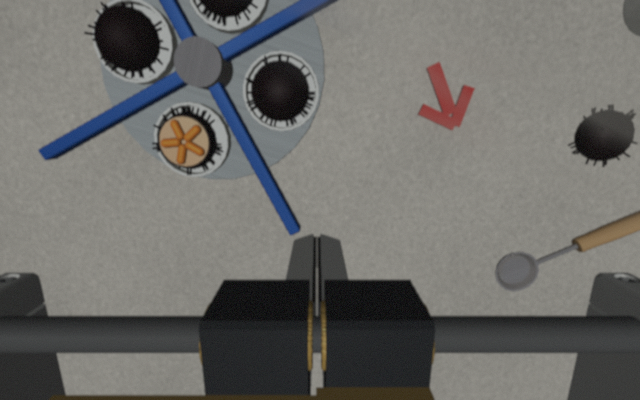

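The wrist view shows the hub at (198,62), within 2 px of the prediction, the opened urchin at (185,142), and the arm to be pushed ending at (293,230). The red arrow at (448,100) is off to the side. At arm height the descent point lies at (314,193), about 36 mm to the arm's anticlockwise side and clear of everything.

Emit:
servo_tool(
  targets=[
    [0,0,5,0],
    [0,0,10,0],
    [0,0,14,0],
    [0,0,15.9,0],
    [0,0,15.9,0],
  ],
)

```text
time: 2.02
tool_pos: [0.4397, -0.134, 0.0587]
ee_rot: [-3.14, 0.004, -0.003]
wrist_force: [1.2, -0.0, -0.2]
width: 0.0001
finger_force: 0.0
```

```bash
python3 - <<'E'
import numpy as np
# finger centre on circle r=.150; print positions in (tool x, tool y) cm absolute = (x,-y)
c=np.array([.5585,-.0355])
for a in range(220,50,-4):
    p=c+.150*np.array([np.cos(np.radians(a)),np.sin(np.radians(a))]);print(a,(p*100).round(1),end='; ')
E
```

```text
220 [ 44.4 -13.2]; 216 [ 43.7 -12.4]; 212 [ 43.1 -11.5]; 208 [ 42.6 -10.6]; 204 [42.1 -9.7]; 200 [41.8 -8.7]; 196 [41.4 -7.7]; 192 [41.2 -6.7]; 188 [41.  -5.6]; 184 [40.9 -4.6]; 180 [40.8 -3.5]; 176 [40.9 -2.5]; 172 [41.  -1.5]; 168 [41.2 -0.4]; 164 [41.4  0.6]; 160 [41.8  1.6]; 156 [42.1  2.6]; 152 [42.6  3.5]; 148 [43.1  4.4]; 144 [43.7  5.3]; 140 [44.4  6.1]; 136 [45.1  6.9]; 132 [45.8  7.6]; 128 [46.6  8.3]; 124 [47.5  8.9]; 120 [48.4  9.4]; 116 [49.3  9.9]; 112 [50.2 10.4]; 108 [51.2 10.7]; 104 [52.2 11. ]; 100 [53.2 11.2]; 96 [54.3 11.4]; 92 [55.3 11.4]; 88 [56.4 11.4]; 84 [57.4 11.4]; 80 [58.5 11.2]; 76 [59.5 11. ]; 72 [60.5 10.7]; 68 [61.5 10.4]; 64 [62.4  9.9]; 60 [63.4  9.4]; 56 [64.2  8.9]; 52 [65.1  8.3];
```

Emit:
servo_tool(
  targets=[
    [-0.4,-1.0,0,0],
    [-1.0,-1.9,0,0],
    [-1.5,-2.8,0,0],
    [-2.0,-3.7,0,0],
    [-2.3,-4.7,0,0],
    [-2.7,-5.7,0,0],
    [-2.9,-6.7,0,0],
    [-3.1,-7.8,0,0],
  ],
)

```text
time: 3.02
tool_pos: [0.4105, -0.0548, 0.0603]
ee_rot: [3.141, 0.0, -0.001]
wrist_force: [1.9, -0.8, 0.2]
width: 0.0005
finger_force: 0.8
```

Emit:
servo_tool(
  targets=[
    [-0.1,-1.0,0,0],
    [-0.2,-2.1,0,0],
    [-0.1,-3.1,0,0],
    [0,-4.1,0,0],
    [0.2,-5.2,0,0],
    [0.4,-6.2,0,0],
    [0.8,-7.2,0,0],
    [1.1,-8.2,0,0],
  ],
)

```text
time: 4.03
tool_pos: [0.4219, 0.0272, 0.0603]
ee_rot: [3.141, 0.001, -0.0]
wrist_force: [0.6, -2.5, -0.6]
width: 0.0004
finger_force: 0.9
```

```bash
python3 - <<'E'
from h import *
from scipy.optimize import least_squares
im=snapshot("scene");cv2.imwrite("pics/s2.png",im)
m=mask(im,"blue");k=np.zeros_like(m);k[145:270,230:375]=255
W=np.array([back("scene",p,.06)[:2] for p in np.argwhere(m&k)[:,::-1]])
def f(q):
    d=W-[.558,-.0345];c,s=np.cos(q[0]),np.sin(q[0]);return np.minimum(abs(d@[c,s]),abs(d@[-s,c]))
r=min((least_squares(f,[a],loss="soft_l1",f_scale=.004) for a in np.arange(0,1.57,.2)),key=lambda r:r.cost)
print(len(W),np.degrees(r.x)%90,np.sqrt((f(r.x)**2).mean()),get_obs()['tool_pos'])
cv2.imwrite("pics/s2c.png",cv2.resize(im[140:300,220:380],None,fx=3,fy=3))
E
```

```text
845 [58.05611512] 0.00427539000875381 [0.42206372 0.02847734 0.06035594]
```

View pics/s2c.png

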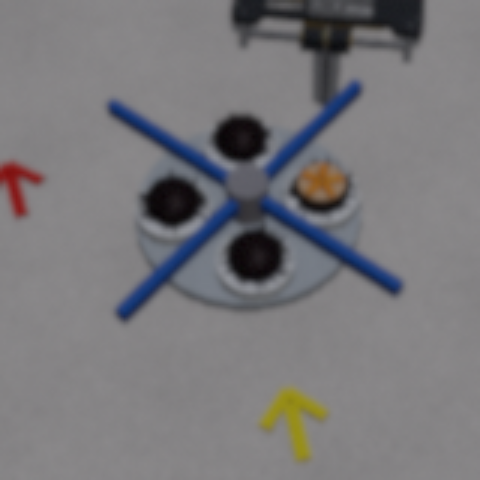

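The crop shows the finger on the arm, with the carousel turned 59° clockwise, all urchins seated and the opened one at about 103°. I'll continue the push.

Emit:
servo_tool(
  targets=[
    [0.5,-0.9,0,0],
    [1.0,-1.8,0,0],
    [1.6,-2.7,0,0],
    [2.3,-3.5,0,0],
    [3.0,-4.3,0,0],
    [3.7,-5.0,0,0],
    [4.5,-5.7,0,0],
    [5.4,-6.3,0,0],
  ],
)

```text
time: 5.08
tool_pos: [0.4762, 0.09, 0.0603]
ee_rot: [3.142, 0.0, -0.0]
wrist_force: [-0.5, -2.0, -0.9]
width: 0.0002
finger_force: 0.8
```

Emit:
servo_tool(
  targets=[
    [0.9,-0.5,0,0],
    [1.8,-1.0,0,0],
    [2.7,-1.5,0,0],
    [3.7,-1.8,0,0],
    [4.7,-2.1,0,0],
    [5.7,-2.3,0,0],
    [6.8,-2.5,0,0],
    [7.8,-2.5,0,0],
  ],
)

```text
time: 6.08
tool_pos: [0.5544, 0.1148, 0.0604]
ee_rot: [-3.141, 0.0, -0.001]
wrist_force: [-2.7, -2.0, -0.1]
width: 0.0007
finger_force: 1.0
```

Emit:
servo_tool(
  targets=[
    [1.1,0,0,0],
    [2.1,0,0,0],
    [2.1,0,0,0],
  ],
)

```text
time: 6.45
tool_pos: [0.5764, 0.1148, 0.0607]
ee_rot: [-3.141, -0.002, -0.001]
wrist_force: [-0.6, 0.2, -0.2]
width: 0.0002
finger_force: 0.0
```

```bash
cat > meas.py <<'E'
from h import *
from scipy.optimize import least_squares
o=get_obs();print(o['time'],o['tool_pos'],o['wrist_force'])
# model-based check in each camera: hub from cross centre seen at z=.06, urchin roe, arrow line
for n,box,ye in(("scene",(230,145,375,262),(300,262,335,300)),("side",(262,160,385,230),(243,205,275,225))):
    im=snapshot(n);cv2.imwrite(f"pics/m_{n}.png",im)
    def px(col,b):
        m=mask(im,col);k=np.zeros_like(m);k[b[1]:b[3],b[0]:b[2]]=255;return np.argwhere(m&k)[:,::-1].astype(float)
    W=np.array([back(n,p,.06)[:2] for p in px("blue",box)])
    def f(q):
        d=W-q[:2];c,s=np.cos(q[2]),np.sin(q[2]);return np.minimum(abs(d@[c,s]),abs(d@[-s,c]))
    r=min((least_squares(f,[.558,-.035,a],loss="soft_l1",f_scale=.004) for a in np.arange(0,1.57,.2)),key=lambda r:r.cost)
    q=r.x;O=px("orange",box);O=O[np.linalg.norm(O-np.median(O,0),axis=1)<20];u=back(n,O.mean(0),.065)[:2]
    Y=np.array([back(n,p,.004)[:2] for p in px("yellow",ye)])
    # arrow axis by symmetry: principal + mean
    print(n,"hub",q[:2].round(4),"ang",np.degrees(q[2])%90,"urchin",u.round(4),len(O),"arrow",Y.mean(0).round(4))
    for h in (q[:2],np.array([.558,-.0355])):
        print("  urchin ang",np.degrees(np.arctan2(*(u-h)[::-1])),"arrow ang",np.degrees(np.arctan2(*(Y.mean(0)-h)[::-1])))
E
python3 meas.py
```

```text
6.45 [0.57636379 0.11476667 0.06072243] [-0.58272007  0.17780038 -0.20780598]
scene hub [ 0.5575 -0.0327] ang 75.84743827495532 urchin [0.6169 0.0034] 104 arrow [0.7575 0.0325]
  urchin ang 31.274056811640293 arrow ang 18.06071939741251
  urchin ang 33.43105151980997 arrow ang 18.826951316797285
side hub [ 0.5596 -0.0376] ang 75.79731548148621 urchin [nan nan] 0 arrow [0.7566 0.0335]
  urchin ang nan arrow ang 19.848181835779183
  urchin ang nan arrow ang 19.173524904085834
  return _methods._mean(a, axis=axis, dtype=dtype,
  ret = um.true_divide(
meas.py:13: RuntimeWarning: Mean of empty slice.
  q=r.x;O=px("orange",box);O=O[np.linalg.norm(O-np.median(O,0),axis=1)<20];u=back(n,O.mean(0),.065)[:2]
```

The opened urchin's cup is at 30.8° and the arrow at 19°, so about 11.8° remains.

Emit:
servo_tool(
  targets=[
    [0.7,0.1,0,0],
    [1.4,0.2,0,0],
    [2.1,0.4,0,0],
    [2.7,0.6,0,0],
    [3.2,0.7,0,0],
    [3.2,0.7,0,0],
    [3.2,0.7,0,0],
  ],
)

```text
time: 7.42
tool_pos: [0.6074, 0.1077, 0.0607]
ee_rot: [-3.141, -0.001, -0.0]
wrist_force: [-0.5, 0.2, 0.2]
width: 0.0005
finger_force: 0.0
```

```bash
python3 meas.py 2>/dev/null
```

```text
7.425 [0.6074112  0.10768358 0.06067747] [-0.48980642  0.18391921  0.21420744]
scene hub [ 0.5576 -0.0325] ang 63.02555389885512 urchin [ 0.6236 -0.0113] 102 arrow [0.7575 0.0325]
  urchin ang 17.83367252915773 arrow ang 18.014021777138172
  urchin ang 20.261176772634602 arrow ang 18.818400893438138
side hub [ 0.5594 -0.0384] ang 62.94152475077078 urchin [nan nan] 0 arrow [0.757  0.0335]
  urchin ang nan arrow ang 19.996354364289722
  urchin ang nan arrow ang 19.135791502120906
```

The cup is at 18.0° and the arrow at 18–20°, which is about a 1 mm error. I'll back off and rise.

Emit:
servo_tool(
  targets=[
    [-1.0,-0.5,0,0],
    [-2.0,-0.8,0,0],
    [-2.0,-0.8,-4,0],
    [-2.0,-0.8,-9,0],
    [-2.0,-0.8,-15,0],
    [-2.0,-0.8,-16,0],
    [-2.0,-0.8,-16,0],
  ],
)

```text
time: 8.4
tool_pos: [0.5866, 0.1158, 0.2211]
ee_rot: [-3.141, -0.002, -0.0]
wrist_force: [-0.6, 0.4, -0.1]
width: 0.0005
finger_force: 0.0
```

Emit:
servo_tool(
  targets=[
    [-5,-1,-2,0],
    [-11,-2,-2,0],
    [-16,-2,-2,0],
    [-16,-2,-2,0],
    [-16,-2,-2,0],
  ],
)

```text
time: 9.02
tool_pos: [0.4265, 0.1355, 0.2387]
ee_rot: [3.141, 0.002, -0.0]
wrist_force: [0.2, -0.5, -0.4]
width: 0.0005
finger_force: 0.0
```

```bash
python3 meas.py 2>/dev/null; python3 - <<'E'
import cv2
a=cv2.resize(cv2.imread("pics/m_scene.png")[150:300,230:370],None,fx=4,fy=4,interpolation=cv2.INTER_CUBIC)
cv2.imwrite("pics/fin.png",a)
E
```

```text
9.025 [0.42648237 0.13549993 0.23871476] [ 0.24119042 -0.47775278 -0.40107191]
scene hub [ 0.5577 -0.0326] ang 62.93658880751265 urchin [ 0.6236 -0.0113] 104 arrow [0.7573 0.0326]
  urchin ang 17.937086501520547 arrow ang 18.082522573275146
  urchin ang 20.265045380881215 arrow ang 18.85490752686872
side hub [ 0.5594 -0.0381] ang 63.04179253621753 urchin [ 0.6248 -0.0169] 69 arrow [0.757  0.0332]
  urchin ang 17.98520995075777 arrow ang 19.842895185931653
  urchin ang 15.591076281306604 arrow ang 19.05030631918731
```

View pics/fin.png

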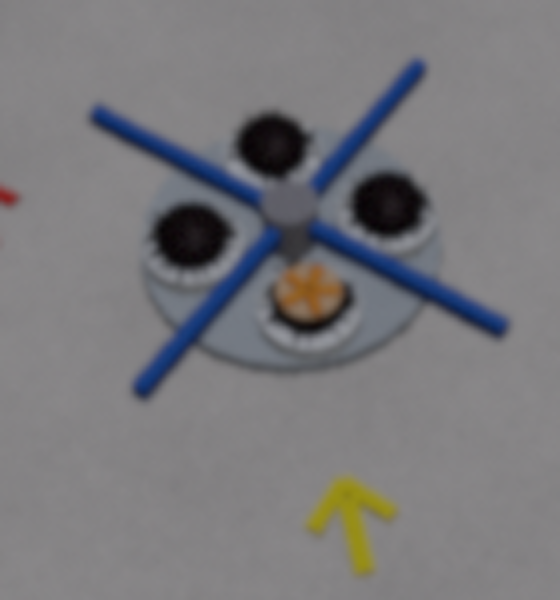

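The crop shows the opened urchin at (310,290), in line with the yellow arrow whose tip is at (345,480). All four urchins are seated and the gripper is clear.

```bash
python3 -c "
from bench import *
print(close_job())"
```

```text
the job is handed in; nothing more can be done
None
```

I turned the carousel about 144° clockwise by pushing one blue arm; the opened urchin now stands at the yellow arrow, about 1–2 mm off its line by my measurements, and the job is handed in (no verdict was returned).

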